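Open the filling port of the incubator humidifier

TASK

The humidifier of the embryo incubator is due for refilling. Unscrew the larger of the two caps on its top: turn it anticlockwise by its grip bar, letting go and taking a fresh grip as needed, until the bar lines up with the two black index marks on the collar, where the thread runs out; then lift it straight off and put it down in the steel tray, bar upwards, without dropping it. Leave the smaller probe cap unturned.

Things in the scene. Friction and masses are not known exactly. Their poses are not given: they have to be found in the camera images.
- fill_cap: Larger grey ribbed screw cap, 57 mm wide, 25 mm high, 90 g, with a grip bar on top 50 mm long, 14 thick, 29 high (bar top 54 mm above the cap's underside). Origin: centre of underside; x along the bar, z up. Starts 1.7 to 2.2 rad short of release; turns easily, anticlockwise from above (+z), without rising, and stays where left. The neck fills it 21 mm deep: lift 30 mm before going sideways.
- humidifier: Low fixed white box, 150 (x) by 250 (y) by 55 mm high. Origin: centre of underside, z up. Filling neck and larger cap at x 0, y +52 mm; cap underside 59 mm above table. Black marks beside it along x: the cap lifts off when its bar is parallel to this x, either way round, within 15 degrees; elsewhere the thread holds it. A hard stop lies 17 degrees past that. Probe cap at x 0, y -60 mm.
- probe_cap (a joint): Angle (rad) of the smaller grey cap on the humidifier, a bystander: 36 mm wide, with a 30 mm grip bar, its top 86 mm above the table. 0 at the start, grows anticlockwise; turns easily. Leave it.
- cap_tray_in (a point): Empty shallow open steel tray, fixed, 180 mm (x) by 160 mm (y), 4 mm walls, rim 18 mm above the table. This point: centre of its inner floor, about 4 mm above the table; x and y along its sides, z up.

How it is judged:
By the outcome, as a careful person would: the job done as asked, in the order asked, and still so for the second after the job is handed in, with the robot touching nothing.
It also fails if it takes over 53 s, if anything falls off the work surface, if the arm or the gripper's body presses on something with over 40 N, if the wrist force passes 120 N, or if a joint passes its speed limit or range.

ROBOT

A 6-joint arm with a two-finger parallel gripper is mounted at the origin on the work surface. World frame = base frame: x ahead of the robot, y to its left, z up, the work surface at z = 0. Lengths are in m, angles in rad, forces in N, time in s.
With the tool pointing down it reaches from about 0.35 to 0.725 m from the base axis. Payload 6 kg.
Tool frame: the origin (TCP) lies at the very end of the fingers, on their centre line; the grasp point (between the pads) lies 19 mm behind it; y points along the fingers, z is the direction in which the jaws open and shut, and the axes are right-handed (so a half turn about y gives the same grasp; the last joint's range is limited). The gripper opens to 85 mm and grips with 20 to 120 N. Pads are 22 mm wide; open, the fingers measure 114 mm over their backs; the gripper's body (76 mm by 85 mm) begins 54 mm behind the grasp point. The pads swing forward as they close: fully open they stand 13 mm farther back than shut.
Start: joints at [-0.975, 0.04, 0.085, 0, -1.615, -0.334], TCP at [0.155, -0.58, 0.204] pointing down, gripper open.
Joint ranges: [-2.56, 2.56], [-1.29, 2.01], [-1.08, 1.49], [-3.29, 1.98], [-2.81, -0.18], [-2.99, 2.99]. Speed limits (rad/s): [2.57, 2.57, 3.01, 3.14, 3.14, 3.14].

INTERFACE

Orientations are given as a rotation vector (axis times angle).
In Python, from bench import ctrl, claw, optics gives the robot as it stands. Calls block until the motion is done:
- ctrl.move_to(position, orientation): joint-space move of the TCP to a pose.
- ctrl.servo_line(position, rot=None, max_speed=0.15): straight line of the TCP; rot=None keeps the orientation; max_speed is the mean speed in m/s.
- ctrl.move_joints(angles): joint-space move.
- claw.move_gripper(opening, squeeze=None): finger opening in m; squeeze is the grip in N (None keeps the last); returns when the fingers have stopped.
- ctrl.hold(seconds).
- ctrl.solve_ik(position, orientation): joint angles nearest the present ones, or None.
- ctrl.get_obs(): the state.
- optics.capture(name): name is "scene" or "side" or "wrist"; returns a dict with "color" (420x560x3 uint8, red, green, blue), "camera_matrix" (3x3 intrinsics, pixels), "k1" (the pictures are not rectified: a ray, as slopes to the right and down, at radius r is drawn at 1 + k1 r^2 times it, then the intrinsics apply), "T" (4x4, takes a point from camera to world coordinates); the wrist camera has in their place "hand_eye" (4x4, takes a point from camera to tool coordinates, whose origin is the TCP and whose axes are the tool frame's). Camera axes: x right, y up, looking along -z (the intrinsics and any distortion apply to the point x, -y, -z); pixel columns grow to the right and rows downward; lengths in m; the calibration is good to about 2 mm. A picture is of the moment at which its call begins: read the wrist's pose just before it. There is no depth.
A pose or a line that the arm cannot do raises ctrl.IKError and nothing moves.
- ctrl.hand_in(): hands the job in, once; it reports no verdict.
The state is a dict: "clock": time; "qpos": joint angles; "dq": joint speeds; "joint_torque": joint torques, N m; "tool_pos": TCP position; "ee_rot": TCP orientation; "force": force on the tool from outside, world axes, zero at the start; "torque": the same for the moment, N m; "opening": finger opening in m.
Only numpy, scipy, OpenCV 4.12 (cv2) and the standard library are available. Lean on these libraries where they do the work, as an engineer would, in place of code of your own. Each camera call takes 0.05 s, during which the arm holds its last target.

## Working session

There is one attempt and no reset: what is moved stays moved. The work goes in short steps, each a Python script; the robot and the scene stay as the last script left them, time stands still between calls to the robot, and variables do not carry over. Pictures are saved under pics/ and viewed, and the job is handed in when it is done.

```bash
mkdir -p pics; ls; cat > h.py <<'E'
import numpy as np, cv2
from bench import ctrl, claw, optics
from scipy.spatial.transform import Rotation as R
def shot(name,fn=None):
    o=ctrl.get_obs(); d=optics.capture(name)
    if name=="wrist":
        T=np.eye(4);T[:3,:3]=R.from_rotvec(o["ee_rot"]).as_matrix();T[:3,3]=o["tool_pos"]
        d["T"]=T@d["hand_eye"]
    if fn: cv2.imwrite("pics/"+fn,d["color"][:,:,::-1])
    return d
def ray(d,u,v):
    K=np.array(d["camera_matrix"]);x=(u-K[0,2])/K[0,0];y=(v-K[1,2])/K[1,1]
    k=d["k1"];r=rd=np.hypot(x,y)
    for _ in range(30): r=rd/(1+k*r*r)
    s=r/rd if rd>0 else 1
    T=np.array(d["T"]);return T[:3,3],T[:3,:3]@np.array([x*s,-y*s,-1])
def plane(d,u,v,z):
    o,r=ray(d,u,v);return o+r*(z-o[2])/r[2]
def proj(d,p):
    T=np.array(d["T"]);c=T[:3,:3].T@(np.array(p)-T[:3,3]);x,y=c[0]/-c[2],-c[1]/-c[2]
    f=1+d["k1"]*(x*x+y*y);K=np.array(d["camera_matrix"]);return np.array([K[0,0]*x*f+K[0,2],K[1,1]*y*f+K[1,2]])
E
python3 - <<'E'
from h import *
o=ctrl.get_obs();print(o)
for n in("scene","side","wrist"):
    d=shot(n,n+"0.png");print(n,np.round(d["T"],3).tolist(),d["camera_matrix"],d["k1"])
    np.savez(n+"0.npz",color=d["color"],camera_matrix=d["camera_matrix"],k1=d["k1"],T=d["T"])
E
```

```text
pics
{'clock': 0.0, 'qpos': array([-9.75318523e-01,  4.08324254e-02,  8.38050139e-02, -4.58916491e-04,
       -1.61550871e+00, -3.33713947e-01]), 'dq': array([ 9.58372807e-04, -1.01741665e-03, -4.56818563e-05,  1.08800449e-03,
       -1.76871292e-03,  1.49082478e-03]), 'joint_torque': array([ 3.84459318e-04, -3.68210506e+01,  3.47421205e+01,  6.93258405e+00,
       -5.33960672e-03,  2.92136644e-05]), 'tool_pos': array([ 0.15525442, -0.57917327,  0.20346498]), 'ee_rot': array([-1.55924694, -0.20515803,  0.2057399 ]), 'force': array([-0.68950482, -0.87210471,  0.16145251]), 'torque': array([ 0.012688  , -0.01251082, -0.03096798]), 'opening': 0.08546188989068235}
scene [[0.245, -0.746, 0.619, 1.297], [0.969, 0.187, -0.159, -0.217], [0.003, 0.639, 0.769, 1.045], [0.0, 0.0, 0.0, 1.0]] [[544.20649879   0.         283.37594661]
 [  0.         544.20649879 214.33628526]
 [  0.           0.           1.        ]] -0.027414127640177605
side [[-0.993, 0.078, -0.084, 0.427], [-0.114, -0.768, 0.63, 0.696], [-0.016, 0.636, 0.772, 0.948], [0.0, 0.0, 0.0, 1.0]] [[472.77268335   0.         282.07682566]
 [  0.         472.77268335 203.69109953]
 [  0.           0.           1.        ]] -0.10255937558402026
wrist [[-0.259, -0.917, -0.305, 0.077], [0.966, -0.245, -0.084, -0.601], [0.002, -0.316, 0.949, 0.373], [0.0, 0.0, 0.0, 1.0]] [[291.8759225    0.         275.2667381 ]
 [  0.         291.8759225  211.14385583]
 [  0.           0.           1.        ]] 0.009234548881704737
```

View pics/scene0.png

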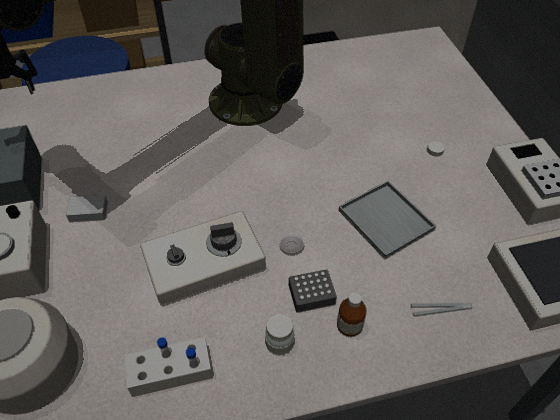

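View pics/side0.png

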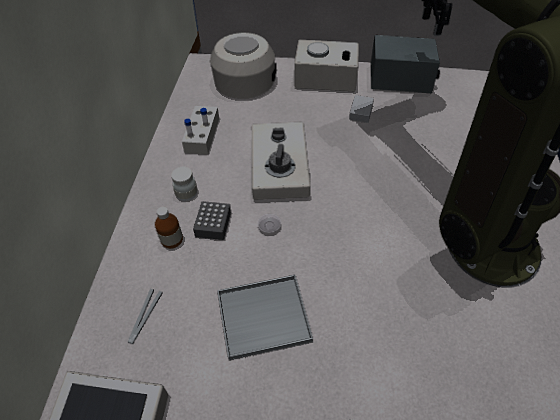

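View pics/wrist0.png

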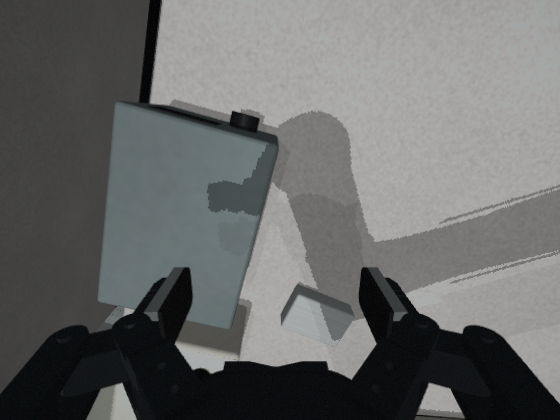

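The humidifier is at about (203,255) in the scene view, with its fill cap at (224,238). In the side view it is at (280,160), cap (280,158). The tray is at (387,218) in scene and (265,316) in side. Next I'll zoom in.

```bash
python3 - <<'E'
import cv2,numpy as np
a=np.load("scene0.npz")["color"][:,:,::-1];b=np.load("side0.npz")["color"][:,:,::-1]
cv2.imwrite("pics/s0z.png",cv2.resize(a[200:310,130:280],None,fx=5,fy=5,interpolation=cv2.INTER_CUBIC))
cv2.imwrite("pics/d0z.png",cv2.resize(b[115:210,240:320],None,fx=6,fy=6,interpolation=cv2.INTER_CUBIC))
E
```

```text
(no output)
```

View pics/s0z.png

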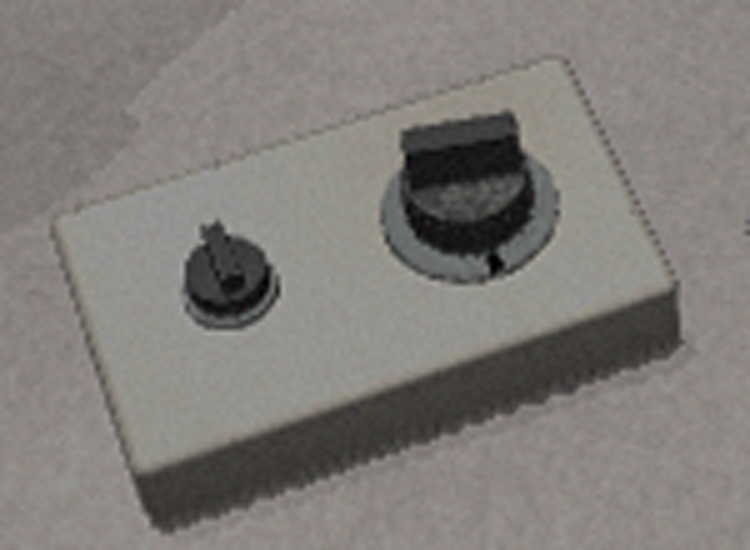

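View pics/d0z.png

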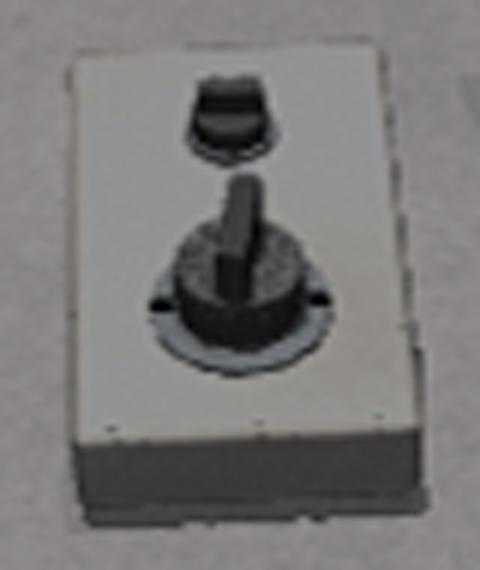

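```bash
python3 - <<'E'
import numpy as np,sys
from h import *
S=dict(np.load("scene0.npz"));D=dict(np.load("side0.npz"))
s=lambda u,v:((u+.5)/5-.5+130,(v+.5)/5-.5+200)
t=lambda u,v:((u+.5)/6-.5+240,(v+.5)/6-.5+115)
def show(n,d,f,pts,z):
    P=np.array([plane(d,*f(*p),z) for p in pts])[:,:2];print(n,P.round(4).tolist(),"c",P.mean(0).round(4));return P
def ang(v): return round(float(np.degrees(np.arctan2(v[1],v[0]))),1)
a=show("box S",S,s,[(55,218),(568,58),(680,285),(140,472)],.055)
print([ang(a[(i+1)%4]-a[i]) for i in range(4)],[np.linalg.norm(a[(i+1)%4]-a[i]).round(3) for i in range(4)])
a=show("box D",D,t,[(75,52),(380,45),(415,432),(75,440)],.055)
print([ang(a[(i+1)%4]-a[i]) for i in range(4)],[np.linalg.norm(a[(i+1)%4]-a[i]).round(3) for i in range(4)])
b=show("bar S",S,s,[(403,130),(515,113),(520,140),(405,155)],.113);print(ang(b[1]-b[0]),ang(b[2]-b[3]))
b=show("bar D",D,t,[(231,178),(262,178),(250,258),(217,253)],.113);print(ang(b[3]-b[0]),ang(b[2]-b[1]))
b=show("marks D",D,t,[(160,304),(320,299)],.059);print(ang(b[1]-b[0]))
I=lambda u,v:(u,v)
show("tray S rim",S,I,[(389,183),(435,222),(387,255),(340,210)],.018)
show("tray D rim",D,I,[(219,291),(294,277),(312,341),(231,357)],.018)
E
```

```text
box S [[0.5037, -0.3465], [0.4672, -0.1018], [0.6086, -0.0798], [0.6474, -0.3228]] c [ 0.5567 -0.2127]
[98.5, 8.8, -80.9, -170.6] [np.float64(0.247), np.float64(0.143), np.float64(0.246), np.float64(0.146)]
box D [[0.6442, -0.3212], [0.4999, -0.3401], [0.4643, -0.0958], [0.606, -0.0771]] c [ 0.5536 -0.2086]
[-172.6, 98.3, 7.5, -81.1] [np.float64(0.146), np.float64(0.247), np.float64(0.143), np.float64(0.247)]
bar S [[0.5387, -0.1868], [0.5411, -0.1374], [0.5566, -0.1382], [0.5526, -0.1882]] c [ 0.5473 -0.1627]
87.1 85.5
bar D [[0.5511, -0.1809], [0.5379, -0.1822], [0.5375, -0.1338], [0.5515, -0.1354]] c [ 0.5445 -0.1581]
89.5 90.5
marks D [[0.5805, -0.1555], [0.5113, -0.1654]] c [ 0.5459 -0.1605]
-171.9
tray S rim [[0.4341, 0.2867], [0.583, 0.3483], [0.6468, 0.1989], [0.4904, 0.1354]] c [0.5386 0.2424]
tray D rim [[0.6401, 0.2009], [0.4776, 0.1472], [0.4254, 0.2959], [0.5864, 0.3484]] c [0.5324 0.2481]
```

```bash
cat >> h.py <<'E'
def rot(adeg):
    a=np.radians(adeg);z=np.array([np.cos(a),np.sin(a),0]);y=np.array([0,0,-1.]);x=np.cross(y,z)
    return R.from_matrix(np.c_[x,y,z]).as_rotvec()
E
python3 - <<'E'
from h import *
print(R.from_rotvec(ctrl.get_obs()["ee_rot"]).as_matrix().round(2).tolist())
for p in ([.547,-.160,.2],[.547,-.160,.088],[.5355,.245,.03],[.5355,.245,.15]):
  for a in (-2,48,98,178,278):
    q=ctrl.solve_ik(p,rot(a));print(p,a,None if q is None else np.round(q,2))
E
```

```text
[[0.97, -0.0, -0.26], [0.26, 0.0, 0.97], [-0.0, -1.0, 0.0]]
[0.547, -0.16, 0.2] -2 None
[0.547, -0.16, 0.2] 48 [ 0.07 -0.04 -0.   -0.   -1.61 -2.37]
[0.547, -0.16, 0.2] 98 [ 0.07 -0.04 -0.   -0.   -1.61 -1.5 ]
[0.547, -0.16, 0.2] 178 [ 0.07 -0.04 -0.    0.   -1.61 -0.1 ]
[0.547, -0.16, 0.2] 278 [ 0.07 -0.04 -0.    0.   -1.61  1.64]
[0.547, -0.16, 0.088] -2 None
[0.547, -0.16, 0.088] 48 [ 0.07 -0.02 -0.19 -0.   -1.4  -2.37]
[0.547, -0.16, 0.088] 98 [ 0.07 -0.02 -0.19 -0.   -1.4  -1.5 ]
[0.547, -0.16, 0.088] 178 [ 0.07 -0.02 -0.19  0.   -1.4  -0.1 ]
[0.547, -0.16, 0.088] 278 [ 0.07 -0.02 -0.19  0.   -1.4   1.64]
[0.5355, 0.245, 0.03] -2 [ 0.77  0.06 -0.21  0.   -1.3   2.34]
[0.5355, 0.245, 0.03] 48 None
[0.5355, 0.245, 0.03] 98 [ 0.77  0.06 -0.21 -0.   -1.3  -2.2 ]
[0.5355, 0.245, 0.03] 178 [ 0.77  0.06 -0.21  0.   -1.3  -0.8 ]
[0.5355, 0.245, 0.03] 278 [ 0.77  0.06 -0.21  0.   -1.3   0.94]
[0.5355, 0.245, 0.15] -2 [ 0.77  0.01 -0.04  0.   -1.52  2.34]
[0.5355, 0.245, 0.15] 48 None
[0.5355, 0.245, 0.15] 98 [ 0.77  0.01 -0.04 -0.   -1.52 -2.2 ]
[0.5355, 0.245, 0.15] 178 [ 0.77  0.01 -0.04  0.   -1.52 -0.8 ]
[0.5355, 0.245, 0.15] 278 [ 0.77  0.01 -0.04  0.   -1.52  0.94]
```

```bash
python3 - <<'E'
from h import *
ctrl.move_to([.547,-.160,.24],rot(178))
d=shot("wrist","w1.png")
np.savez("w1.npz",color=d["color"],camera_matrix=d["camera_matrix"],k1=d["k1"],T=d["T"])
o=ctrl.get_obs();print(o["clock"],o["tool_pos"],o["qpos"].round(3),d["T"].round(3).tolist(),proj(d,[.546,-.160,.113]))
E
```

```text
2.2667 [ 0.54673211 -0.16083859  0.23997505] [ 0.066 -0.033  0.076  0.    -1.68  -0.102] [[-0.999, -0.035, -0.012, 0.544], [0.037, -0.948, -0.316, -0.243], [-0.0, -0.316, 0.949, 0.41], [0.0, 0.0, 0.0, 1.0]] [276.56611239 196.56149119]
```

View pics/w1.png

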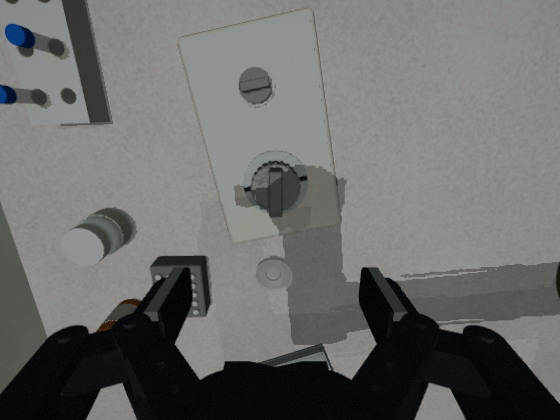

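```bash
python3 - <<'E'
import cv2,numpy as np
a=np.load("w1.npz")["color"][:,:,::-1]
c=cv2.resize(a[140:240,230:330],None,fx=6,fy=6,interpolation=cv2.INTER_CUBIC)
cv2.imwrite("pics/w1z.png",np.clip(c*1.6,0,255).astype(np.uint8))
E
```

```text
(no output)
```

View pics/w1z.png

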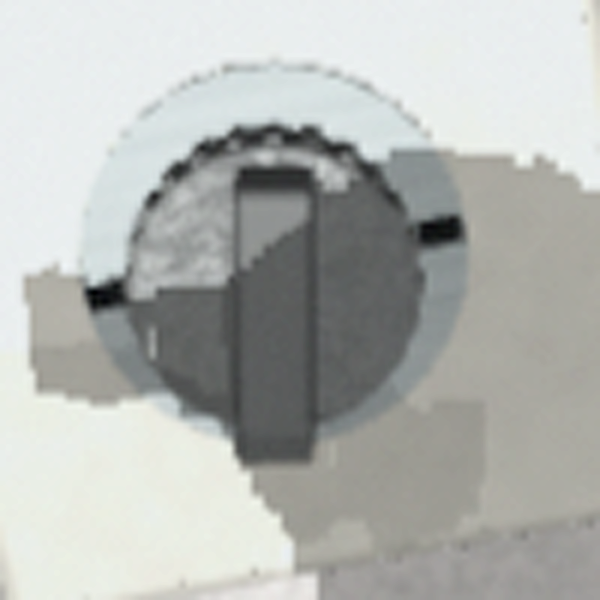

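```bash
python3 - <<'E'
from h import *
d=dict(np.load("w1.npz"))
t=lambda u,v:((u+.5)/6-.5+230,(v+.5)/6-.5+140)
ang=lambda v: round(float(np.degrees(np.arctan2(v[1],v[0]))),1)
P=np.array([plane(d,*t(*p),.113) for p in [(237,188),(312,190),(316,455),(239,455)]])
print(P.round(4).tolist(),P.mean(0),ang(P[3]-P[0]),ang(P[2]-P[1]))
M=np.array([plane(d,*t(*p),.059) for p in [(104,297),(440,230)]]);print(M.round(4).tolist(),M.mean(0),ang(M[0]-M[1]))
E
```

```text
[[0.5527, -0.1875, 0.113], [0.5399, -0.1867, 0.113], [0.5406, -0.1387, 0.113], [0.5544, -0.1393, 0.113]] [ 0.54691865 -0.16303951  0.113     ] 87.9 89.2
[[0.5826, -0.1558, 0.059], [0.5134, -0.1673, 0.059]] [ 0.54795642 -0.1615809   0.059     ] 9.4
```

The wrist view shows the bar top at image (276,192), bar at 88° and the marks at about 8.7°, consistent with the other two views. I'll grip at (0.547,-0.1615), jaws along 178.3°.

```bash
python3 - <<'E'
from h import *
claw.move_gripper(.045,40)
p=[.547,-.1615,.14]
ctrl.servo_line(p,rot(178.3),.12)
p[2]=.0895
ctrl.servo_line(p,None,.06)
o=ctrl.get_obs();print(o["force"].round(1),o["tool_pos"].round(4))
claw.move_gripper(0.0,40)
o=ctrl.get_obs();print(o["clock"],o["force"].round(1),o["torque"].round(2),o["opening"],o["tool_pos"].round(4),o["qpos"].round(3))
shot("wrist","w2.png")
E
```

```text
[0.9 0.1 0.1] [ 0.5473 -0.1616  0.0901]
5.2167 [-0.9  0.5 -0.6] [0.01 0.   0.02] -3.809046372460162e-05 [ 0.547  -0.1615  0.0896] [ 0.065 -0.021 -0.186 -0.    -1.406 -0.094]
```

View pics/w2.png

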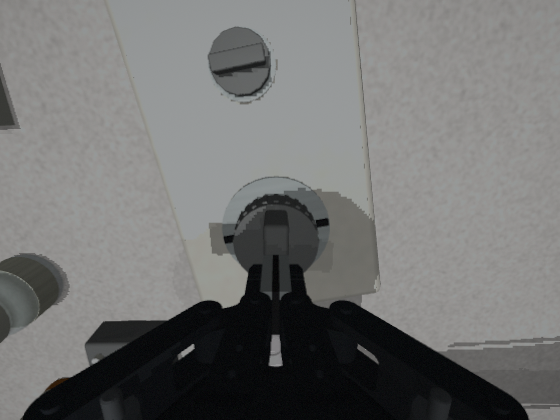

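```bash
python3 - <<'E'
from h import *
d=shot("wrist");print(proj(d,[.547,-.1615,.0896]),proj(d,[.547,-.1615,.113]),d["hand_eye"])
s=shot("scene");t=shot("side")
print(proj(s,[.547,-.1615,.09]),proj(t,[.547,-.1615,.09]))
a=cv2.resize(s["color"][170:290,150:290,::-1],None,fx=4,fy=4,interpolation=cv2.INTER_CUBIC)
b=cv2.resize(t["color"][100:220,230:330,::-1],None,fx=4,fy=4,interpolation=cv2.INTER_CUBIC)
h=max(a.shape[0],b.shape[0])
c=np.hstack([a[:480,:400+20],b[:480,:375]]);cv2.imwrite("pics/c2.png",np.clip(c*1.5,0,255))
E
```

```text
[276.14512949 248.90344019] [276.26043968 267.14907606] [[ 3.35435455e-04 -9.48569767e-01 -3.16567978e-01 -8.20319372e-02]
 [ 1.01132860e-04  3.16568027e-01 -9.48569805e-01 -1.69589682e-01]
 [ 9.99999939e-01  2.86168519e-04  2.02119714e-04 -5.28182410e-04]
 [ 0.00000000e+00  0.00000000e+00  0.00000000e+00  1.00000000e+00]]
[223.14373558 232.74521005] [278.96909172 156.08176775][ WARN:0@6.115] global loadsave.cpp:1063 imwrite_ Unsupported depth image for selected encoder is fallbacked to CV_8U.
```

View pics/c2.png

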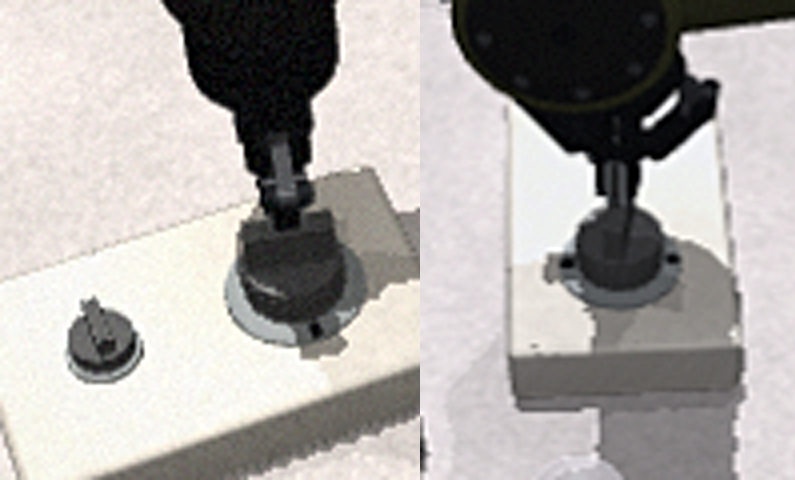

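```bash
python3 - <<'E'
from h import *
a=cv2.imread("pics/w2.png")[190:310,215:335]
c=cv2.resize(a,None,fx=5,fy=5,interpolation=cv2.INTER_CUBIC).astype(float)
cv2.imwrite("pics/w2z.png",np.clip(c*2,0,255).astype(np.uint8))
E
```

```text
(no output)
```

View pics/w2z.png

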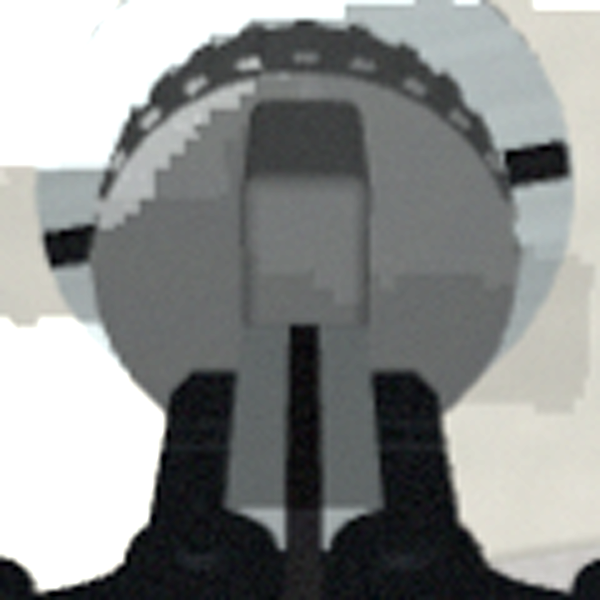

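```bash
python3 - <<'E'
from h import *
S=dict(np.load("scene0.npz"));D=dict(np.load("side0.npz"));W=dict(np.load("w1.npz"))
s=lambda u,v:((u+.5)/5-.5+130,(v+.5)/5-.5+200)
t=lambda u,v:((u+.5)/6-.5+240,(v+.5)/6-.5+115)
w=lambda u,v:((u+.5)/6-.5+230,(v+.5)/6-.5+140)
def tri(rs):
    A=np.zeros((3,3));b=np.zeros(3)
    for o,r in rs:
        r=r/np.linalg.norm(r);P=np.eye(3)-np.outer(r,r);A+=P;b+=P@o
    return np.linalg.solve(A,b)
r=[ray(S,*s(461,135)),ray(D,*t(240,217)),ray(W,*w(276,322))]
print(tri(r),tri(r[:2]),tri(r[::2]),tri(r[1:]))
claw.move_gripper(.03);print(ctrl.get_obs()["opening"])
a=shot("wrist")["color"][190:310,215:335,::-1]
c=cv2.resize(a,None,fx=5,fy=5,interpolation=cv2.INTER_CUBIC).astype(float)
cv2.imwrite("pics/w3z.png",np.clip(c*2,0,255).astype(np.uint8))
E
```

```text
[ 0.54567118 -0.16235512  0.10922874] [ 0.54480223 -0.16220156  0.10897077] [ 0.54682513 -0.16296245  0.11185978] [ 0.54605923 -0.16245808  0.10819855]
0.029948801284454846
```

View pics/w3z.png

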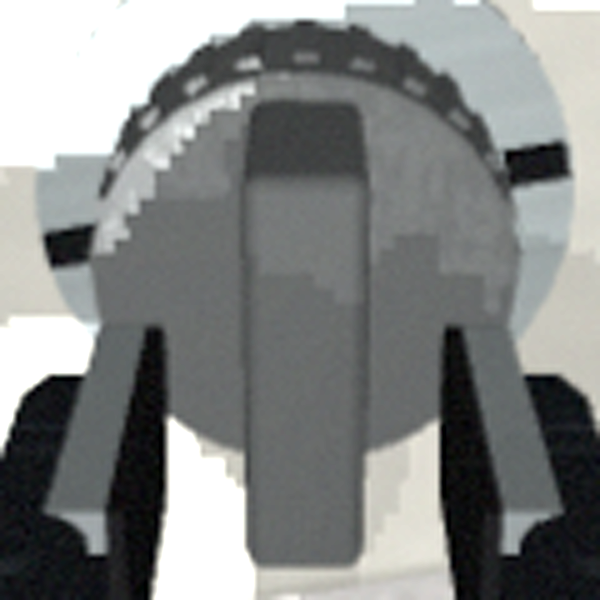

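```bash
python3 - <<'E'
from h import *
d=shot("wrist");z=lambda u,v:((u+.5)/5-.5+215,(v+.5)/5-.5+190)
for h in(.085,.09,.1,.11,.12,.13,.14):print(h,proj(d,[.547+.015,-.1725,h])*5-[215*5,190*5],proj(d,[.547-.015,-.1725,h])*5-[215*5,190*5], "ctr",proj(d,[.547,-.1875,h])*5-[215*5,190*5])
S=shot("scene");D=shot("side")
a=cv2.resize(S["color"][190:270,180:280,::-1],None,fx=6,fy=6,interpolation=cv2.INTER_CUBIC).astype(float)
b=cv2.resize(D["color"][120:200,240:320,::-1],None,fx=6,fy=6,interpolation=cv2.INTER_CUBIC).astype(float)
cv2.imwrite("pics/s3.png",np.clip(a*2,0,255).astype(np.uint8));cv2.imwrite("pics/d3.png",np.clip(b*2,0,255).astype(np.uint8))
E
```

```text
0.085 [186.6655101  204.39914364] [419.90597985 197.91014145] ctr [299.65181471  90.14354307]
0.09 [183.6878734  219.57875543] [422.98054216 212.94508164] ctr [299.60239632 102.69489574]
0.1 [177.24315992 252.42963379] [429.63584808 245.48683595] ctr [299.4952137  129.91521502]
0.11 [170.05109933 289.08442757] [437.06422644 281.80310196] ctr [299.37524168 160.3801829 ]
0.12 [161.97338255 330.24603423] [445.40899817 322.59257105] ctr [299.24004242 194.70759495]
0.13 [152.83523665 376.80236558] [454.85133836 368.73817857] ctr [299.0865154  233.68299028]
0.14 [142.41252412 429.89169541] [465.62369445 421.37230375] ctr [298.91065534 278.3208431 ]
```

View pics/s3.png

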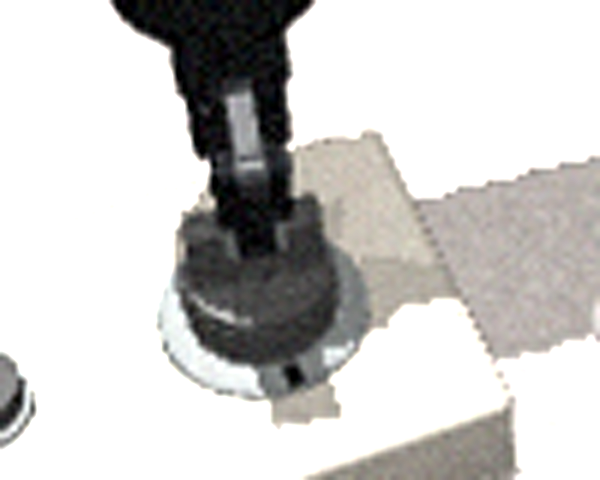

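View pics/d3.png

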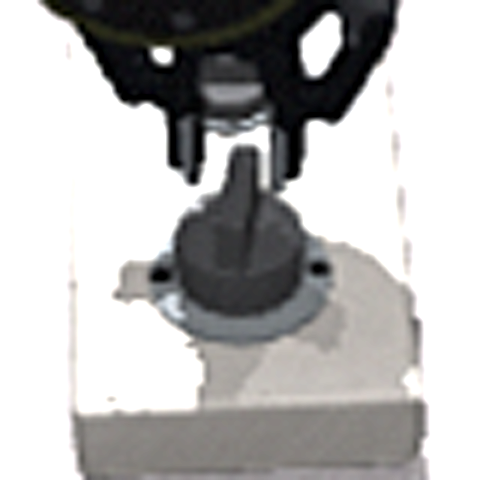

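```bash
python3 - <<'E'
from h import *
S=dict(np.load("scene0.npz"));D=dict(np.load("side0.npz"))
z=lambda u,v,a,b:((u+.5)/6-.5+a,(v+.5)/6-.5+b)
rs=[ray(S,*z(257,254,180,190)),ray(D,*z(182,180,240,120))]
A=np.zeros((3,3));b=np.zeros(3)
for o,r in rs:
    r=r/np.linalg.norm(r);P=np.eye(3)-np.outer(r,r);A+=P;b+=P@o
print(np.linalg.solve(A,b))
for zz in (.085,.09,.1,.11,.12):
  p=[.547+.018,-.1615,zz]
  print(zz,(proj(S,p)-[180,190])*6,(proj(D,p)-[240,120])*6)
E
```

```text
[ 0.56710604 -0.16204154  0.11421813]
0.085 [268.62941321 302.34593764] [192.48858047 221.88638655]
0.09 [267.54413713 294.12942472] [192.11747553 213.59737672]
0.1 [265.35287881 277.53659541] [191.368613   196.86502899]
0.11 [263.13357871 260.72728012] [190.61076155 179.92401012]
0.12 [260.88570531 243.69729045] [189.84377657 162.77078058]
```

The shut fingers (opening 0) missed the bar. All three views put the fingertips at about z 0.115, roughly 25 mm above the reported TCP z, so they closed over the bar's top. I'll go down in guarded steps.

```bash
python3 - <<'E'
from h import *
z=.0895
while z>.0765:
    z-=.0045
    ctrl.servo_line([.547,-.1615,z],None,.05)
    o=ctrl.get_obs();print(round(z,4),o["tool_pos"].round(4),o["force"].round(1),o["clock"])
    if abs(o["force"][2])>5: break
a=shot("wrist")["color"][190:310,215:335,::-1]
D=shot("side")["color"][120:200,240:320,::-1]
f=lambda a,k:np.clip(cv2.resize(a,None,fx=k,fy=k,interpolation=cv2.INTER_CUBIC).astype(float)*2,0,255).astype(np.uint8)
cv2.imwrite("pics/c4.png",np.hstack([cv2.resize(f(a,4),(400,400)),cv2.resize(f(D,5),(400,400))]))
E
```

```text
0.085 [ 0.5467 -0.1614  0.0844] [-0.1  0.3 -1.2] 6.2667
0.0805 [ 0.5467 -0.1615  0.08  ] [ 0.4 -0.3 -0.2] 6.5167
0.076 [ 0.5468 -0.1615  0.0755] [-0.5  0.5  0.7] 6.7667
```

View pics/c4.png

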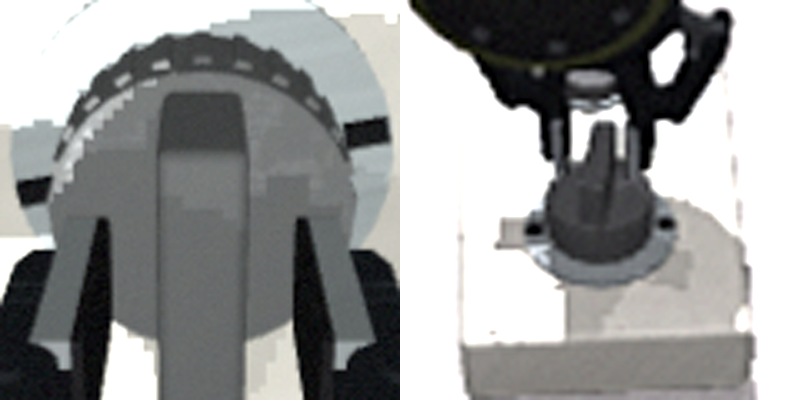

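```bash
python3 - <<'E'
from h import *
z=.0755
while z>.0685:
    z-=.0025
    ctrl.servo_line([.547,-.1615,z],None,.05)
    o=ctrl.get_obs();print(round(z,4),o["force"].round(1))
    if abs(o["force"][2])>5: break
claw.move_gripper(0,40)
o=ctrl.get_obs();print(o["clock"],o["force"].round(1),o["torque"].round(2),o["opening"],o["tool_pos"].round(4),o["qpos"].round(3))
a=shot("wrist")["color"][190:310,215:335,::-1]
D=shot("side")["color"][120:200,240:320,::-1]
f=lambda a,k:np.clip(cv2.resize(a,None,fx=k,fy=k,interpolation=cv2.INTER_CUBIC).astype(float)*2,0,255).astype(np.uint8)
cv2.imwrite("pics/c5.png",np.hstack([cv2.resize(f(a,4),(400,400)),cv2.resize(f(D,5),(400,400))]))
E
```

```text
0.073 [0.1 0.1 0.3]
0.0705 [ 0.1 -0.2  0.2]
0.068 [ 0.4 -0.5  0. ]
7.9 [-0.8 -0.   1.1] [0.05 0.02 0.  ] 0.012909869420931893 [ 0.5471 -0.1615  0.0682] [ 0.065 -0.011 -0.216  0.    -1.366 -0.094]
```

View pics/c5.png

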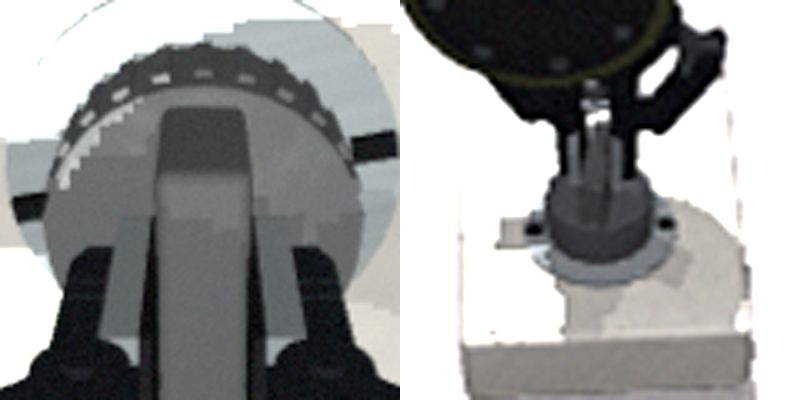

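Gripped now: opening 12.9 mm, and the pads flank the bar in both views. I'll turn with joint 6 only.

```bash
python3 - <<'E'
from h import *
q=ctrl.get_obs()["qpos"].copy();q0=q[5]
for t in (15,40,70,100):
    q[5]=q0+np.radians(t);ctrl.move_joints(q)
    o=ctrl.get_obs();print(t,o["clock"],o["force"].round(1),o["torque"].round(2),round(o["opening"],4),o["tool_pos"].round(4),o["qpos"][5].round(3))
    if np.linalg.norm(o["force"])>40: print("stop");break
a=shot("wrist","w6.png")["color"][190:310,215:335,::-1]
D=shot("side")["color"][120:200,240:320,::-1]
f=lambda a,k:np.clip(cv2.resize(a,None,fx=k,fy=k,interpolation=cv2.INTER_CUBIC).astype(float)*2,0,255).astype(np.uint8)
cv2.imwrite("pics/c6.png",np.hstack([cv2.resize(f(a,4),(400,400)),cv2.resize(f(D,5),(400,400))]))
E
```

```text
15 8.3583 [-0.1  0.1 -0.3] [-0.    0.03  0.04] 0.013 [ 0.5471 -0.1615  0.0682] 0.164
40 8.8583 [-0.5 -0.5 -0.5] [-0.02  0.01  0.04] 0.0128 [ 0.5471 -0.1615  0.0682] 0.599
70 9.425 [ 0.3 -0.6  0.4] [-0.04  0.04 -0.  ] 0.013 [ 0.5471 -0.1615  0.0682] 1.123
100 9.9917 [0.2 0.3 0.6] [-0.06  0.03  0.  ] 0.013 [ 0.5471 -0.1615  0.0682] 1.646
```

View pics/c6.png

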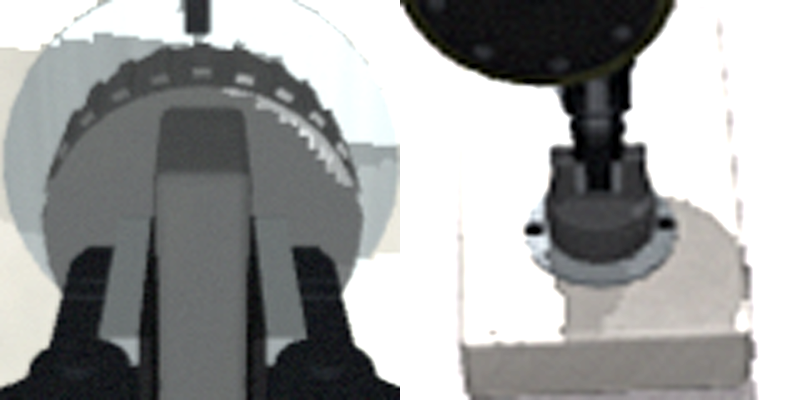

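The wrist view shows the bar in line with the black mark at (198,15) of the left panel. Next is a slow lift while watching the force.

```bash
python3 - <<'E'
from h import *
for z in (.070,.074,.082,.105,.17):
    ctrl.servo_line([.547,-.1615,z],None,.08)
    o=ctrl.get_obs();print(z,o["clock"],o["force"].round(1),round(o["opening"],4),o["tool_pos"].round(4))
    if o["force"][2]<-15: print("held!");break
shot("wrist","w7.png");shot("side","d7.png")
E
```

```text
0.07 10.3417 [ 0.1  0.3 -1.3] 0.0131 [ 0.5469 -0.1614  0.0699]
0.074 10.5917 [ 0.2 -0.1 -0.9] 0.0132 [ 0.5472 -0.1615  0.0744]
0.082 10.8417 [-0.   0.3 -1.1] 0.0128 [ 0.5475 -0.1616  0.083 ]
0.105 11.2833 [-0.2 -0.3 -2.7] 0.013 [ 0.5473 -0.1614  0.1057]
0.17 12.25 [ 0.4  0.5 -1.1] 0.0134 [ 0.5467 -0.1614  0.1692]
```

View pics/w7.png

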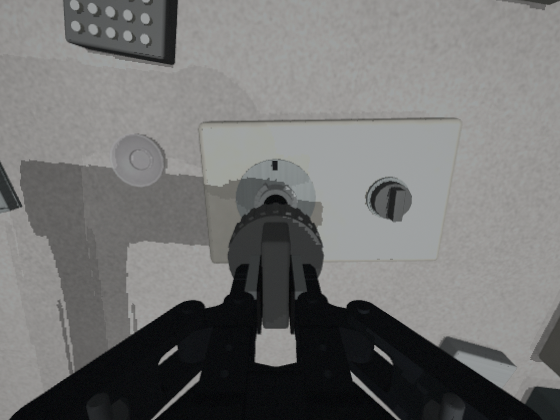

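View pics/d7.png

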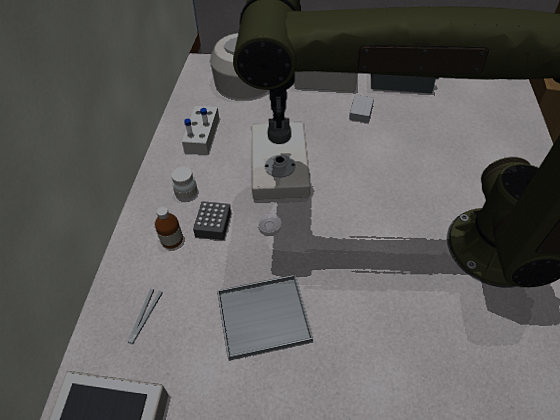

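The cap is off: the open neck shows at (275,198) and the cap is in the fingers. Now across to the tray.

```bash
python3 - <<'E'
from h import *
ctrl.servo_line([.5355,.245,.17],None,.15)
ctrl.servo_line([.5355,.245,.06],None,.1)
o=ctrl.get_obs();print(o["clock"],o["force"].round(1),round(o["opening"],4),o["tool_pos"].round(4))
w=shot("wrist","w8.png");s=shot("scene","s8.png");d=shot("side","d8.png")
f=lambda a,k:np.clip(cv2.resize(a,None,fx=k,fy=k,interpolation=cv2.INTER_CUBIC).astype(float)*1.5,0,255).astype(np.uint8)
a=s["color"][140:270,320:450,::-1];b=d["color"][240:370,200:330,::-1]
cv2.imwrite("pics/c8.png",np.hstack([cv2.resize(f(a,3),(400,400)),cv2.resize(f(b,3),(400,400))]))
E
```

```text
16.4583 [ 0.  -0.7 -1.1] 0.0129 [0.536  0.2453 0.0609]
```

View pics/w8.png

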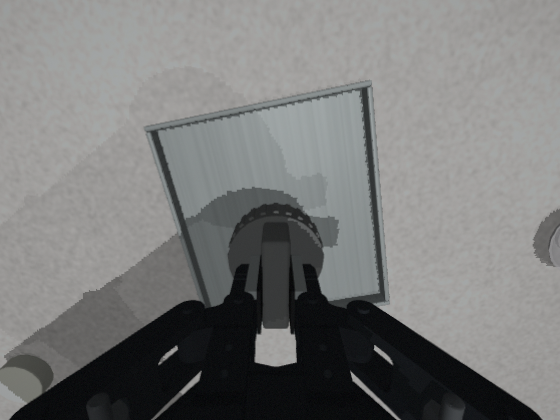

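View pics/c8.png

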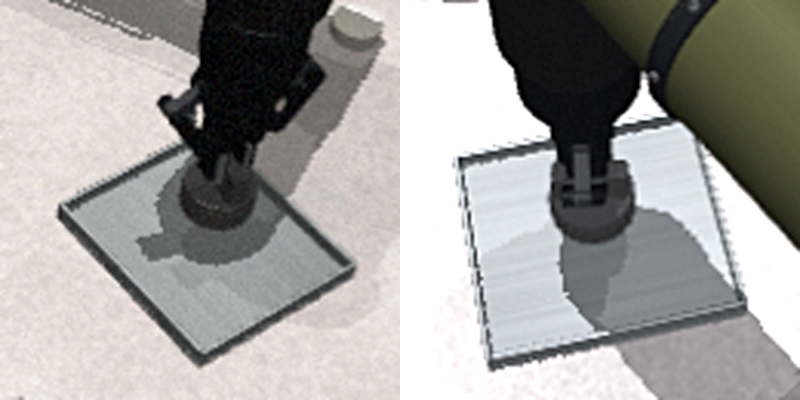

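The cap is over the tray's middle in all views. I'll lower it with a contact check.

```bash
python3 - <<'E'
from h import *
ctrl.servo_line([.5355,.245,.020],None,.06)
z=.020
while z>.003:
    o=ctrl.get_obs();print(round(z,4),round(o["clock"],2),o["force"].round(1),o["tool_pos"].round(4))
    if o["force"][2]>5: break
    z-=.001; ctrl.servo_line([.5355,.245,z],None,.03)
d=shot("side");s=shot("scene");w=shot("wrist","w9.png")
f=lambda a,k:np.clip(cv2.resize(a,None,fx=k,fy=k,interpolation=cv2.INTER_CUBIC).astype(float)*1.5,0,255).astype(np.uint8)
a=s["color"][140:270,320:450,::-1];b=d["color"][240:370,200:330,::-1]
cv2.imwrite("pics/c9.png",np.hstack([cv2.resize(f(a,3),(400,400)),cv2.resize(f(b,3),(400,400))]))
E
```

```text
0.02 17.43 [-1.  -0.1 -0.8] [0.5358 0.2451 0.0204]
0.019 17.68 [ 0.5 -1.2 -0.3] [0.5356 0.2451 0.0193]
0.018 17.93 [-0.5 -0.6 -1.6] [0.5355 0.245  0.018 ]
0.017 18.18 [-0.3 -0.9 -1.3] [0.5354 0.245  0.0169]
0.016 18.43 [ 0.2 -0.2 -0.8] [0.5354 0.2449 0.0159]
0.015 18.68 [ 0.1 -0.  -2. ] [0.5354 0.245  0.0149]
0.014 18.93 [ 0.9  0.4 -1. ] [0.5354 0.245  0.0139]
0.013 19.18 [ 0.1 -0.6 -0.7] [0.5357 0.2451 0.0132]
0.012 19.43 [-2.8 -0.8  5.3] [0.5358 0.2451 0.0132]
```

View pics/c9.png

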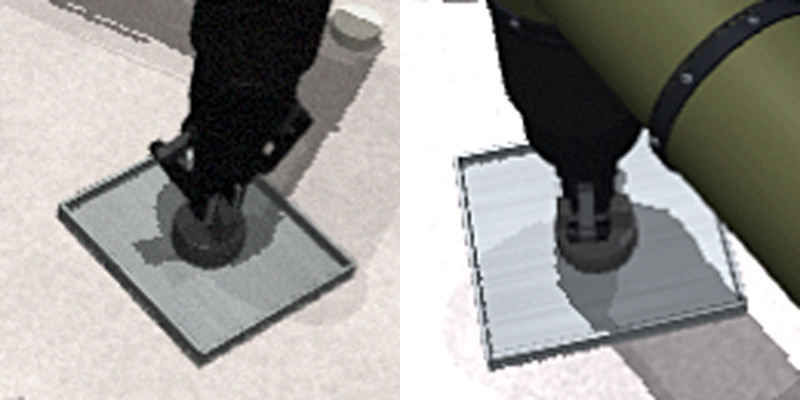

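Contact came at 0.0132, exactly the height predicted. Now release and back off straight up.

```bash
python3 - <<'E'
from h import *
ctrl.servo_line([.5355,.245,.0130],None,.03)
claw.move_gripper(.045)
ctrl.hold(.2)
o=ctrl.get_obs();print(o["force"].round(1),o["opening"])
ctrl.servo_line([.5355,.245,.06],None,.06)
ctrl.servo_line([.5355,.245,.2],None,.15)
o=ctrl.get_obs();print(o["clock"],o["force"].round(1),o["tool_pos"].round(4))
w=shot("wrist","w10.png");d=shot("side","d10.png");s=shot("scene","s10.png")
f=lambda a,k:np.clip(cv2.resize(a,None,fx=k,fy=k,interpolation=cv2.INTER_CUBIC).astype(float)*1.5,0,255).astype(np.uint8)
a=s["color"][140:310,130:450,::-1];b=d["color"][110:370,200:330,::-1]
cv2.imwrite("pics/c10.png",np.hstack([cv2.resize(f(a,2),(560,298)),cv2.resize(f(b,2),(149,298))]))
E
```

```text
[-0.2  0.  -0.3] 0.045384749209705796
22.45 [ 0.3  0.3 -0.6] [0.535  0.2448 0.1986]
```

View pics/w10.png

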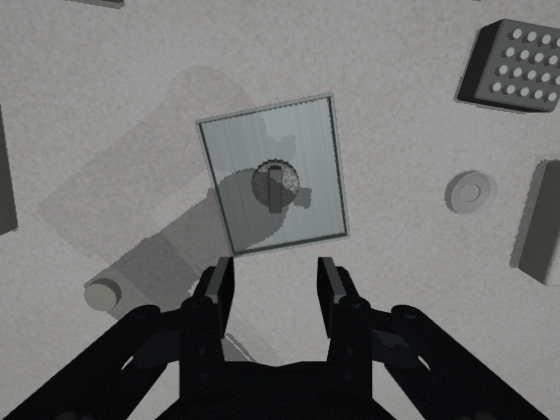

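View pics/s10.png

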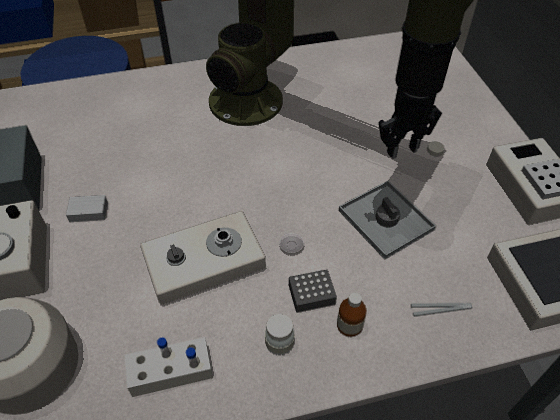

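The cap stands upright with its bar up in the middle of the tray, at (275,187) in wrist and (388,210) in scene. The neck is bare at (223,238), and the probe cap at (176,255) looks unchanged.

```bash
python3 - <<'E'
from h import *
ctrl.hold(.3);print(ctrl.hand_in(),ctrl.get_obs()["clock"])
E
```

```text
the job is handed in; nothing more can be done
the job is handed in; nothing more can be done
```

The fill cap is off and standing bar-up near the middle of the steel tray. The job was handed in at about 23 s.

- **First grip missed:** the fingers shut at 0 mm opening, above the bar. All three views put the fingertips about 25 mm above the reported TCP height, which disagrees with the stated tool frame, and I did not find the cause. I lowered the tool another 22 mm in force-checked steps, without touching the cap, and then gripped the bar at 13 mm opening.
- **Turning and lifting:** I turned the cap 100° anticlockwise in one grip, until the wrist view showed the bar in line with the index mark. It lifted off with no thread resistance (force readings under 3 N).
- **Placing:** contact with the tray came at the expected height with about 5 N, and I released it there.
- **Last checks:** the final pictures show the cap upright, the neck bare, the gripper clear of everything and no other object visibly moved. The probe cap looks unturned; I judged that by eye and did not measure its angle.

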